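# Lock the intake filter cartridge into the compressor's filter head

## Robot

A 6-joint arm with a two-finger parallel gripper is mounted at the origin on the work surface. World frame = base frame: x ahead of the robot, y to its left, z up, the work surface at z = 0. Lengths are in m, angles in rad, forces in N, time in s.
With the tool pointing down it reaches from about 0.3 to 0.875 m from the base axis. Payload 6.4 kg.
Tool frame: the origin (TCP) lies midway between the tips of the shut fingers; the grasp point (between the pads) lies 19 mm behind it (grasp_offset is the distance from the TCP to the grasp point, in m); z points along the fingers, y is the line along which they close (so a half turn about z gives the same grasp; the last joint's range is limited). The gripper opens to 85 mm and grips with 20 to 120 N. Pads are 22 mm wide; open, the fingers measure 114 mm over their backs; the gripper's body (76 mm by 85 mm) begins 54 mm behind the grasp point. The pads swing forward as they close: fully open they stand 13 mm farther back than shut.
Start: joints at [-1.476, 0.181, 1.607, -0, 1.354, -0.206], TCP at [0.17, -0.549, 0.206] pointing down, gripper open.
Joint ranges: [-2.99, 2.99], [-0.89, 2.07], [0.3, 2.58], [-1.14, 4.28], [0, 2.63], [-3.12, 3.12]. Speed limits (rad/s): [2.57, 2.57, 3.01, 3.14, 3.14, 3.14].

## Interface

Orientations are given as a unit quaternion [w, x, y, z].
In Python, from bench import * gives the robot as it stands. The module is installed in compiled form; this text tells all that it offers.
- The arm moves only by the tool servo_tool, never from a script. Its argument "commands" is text: rows parted by semicolons, each of 7 numbers parted by spaces: the turn, a rotation vector about the tool's x, y, z in rad, then the shift along the tool's x, y, z in mm, then the opening, from 0 (shut) to 1 (fully open). In form: wx wy wz dx dy dz claw; .... A call has 1 to 5 rows; each row shifts and turns the commanded pose from where the row before left it, along the tool's axes as they then stand; what a row does not reach is not made up. A row lasts 1/8 s, in which the tool goes at most 62.5 mm and 10.7 degrees, less where a joint would pass 70% of its speed; a pose out of reach is approached as far as the arm can. A call with a gripper value outside its range is refused whole. The fingers move at their own pace and stop on an object; the grip force is fixed at half the most. Time passes only in rows, so rows that do not move let the fingers close. It gives the time, the measured TCP pose, the force, the opening and the grip force at its end, in the units of the state.
- get_obs(): the state, without advancing time (a new reading comes with each control period).
- camera(name): name is "side" or "top"; returns the picture (400x640x3 uint8, blue, green, red); there is no depth.
- calibration(name): a dict with "fx", "fy", "cx", "cy" (pixels), "R" (3x3) and "t" (3): a world point X has camera coordinates R X + t. Camera axes: x right, y down, z forward; pixel columns grow to the right and rows downward; lengths in m; the calibration is good to about 2 mm. A picture is of the moment at which its call begins. calibration takes no time and is no camera call.
- hand_in(): hands the job in; it is judged then, once.
The state is a dict: "time_s": time; "q": joint angles; "dq": joint speeds; "joint_efforts": joint torques, N m; "eef_pos": TCP position; "eef_rot": TCP orientation; "wrist_force": force on the tool from outside, world axes, zero at the start; "torque": the same for the moment, N m; "opening": opening from 0.0 (shut) to 1.0 (fully open); "grasp_force": force on a finger pad.
Only numpy, scipy, OpenCV 4.12 (cv2) and the standard library are available. Lean on these libraries where they do the work, as an engineer would, in place of code of your own. Each camera call takes 0.05 s, during which the arm holds its last target. There are 200 camera calls.

## Task

Fit the black winged filter cartridge into the compressor's filter head: feel for the slots in the collar, press the cartridge down against the spring and twist it clockwise a quarter turn until it locks, then let it go. Be gentle, never bearing on the filter head with the cartridge harder than about 60 newtons, and leave the other things on the cart where they are.

Things in the scene. Friction and masses are not known exactly. Their poses are not given: they have to be found in the camera images.
- cartridge: The intake filter cartridge: black plastic, standing upright, 84 mm tall, about 0.24 kg. Origin: centre of its underside; z up its axis. Round nose and neck 48 mm in diameter (lowest 5 mm tapered to 42 mm) up to 30 mm; cap 72 mm in diameter from 30 to 50 mm high; grip wing above. Half a turn about z makes no difference.
- cartridge_wing (a point): Middle of the cartridge's upright grip wing, 67 mm above its origin, axes as the cartridge: wing 46 mm long along x, 14 mm thick along y, 50 to 84 mm above the underside. It stands right over the lugs.
- cartridge_lugs (a point): Point on the cartridge's axis at the height of its two bayonet lugs, 11 mm above its origin, axes as the cartridge: lugs at +x and -x reach 32 mm from the axis, are 10 mm wide along y and 8 to 14 mm above the underside.
- filter_head: The fixed filter head: steel foot 130 x 110 mm, 12 mm thick; aluminium block 96 x 96 mm, up to 35 mm; on it an open steel bayonet collar 84 mm in diameter, 35 to 75 mm high, its axis the head's z axis. A pipe stub points to +x. Origin: centre of the underside, z up. The collar is tight and does not turn in use.
- head_mouth (a point): Centre of the collar's mouth, 75 mm above the head's origin, axes as the head. Bore 51 mm; lip 8 mm thick with two opposite entry slots 13 mm wide, reaching 34 mm out. The line of the slots lies within 0.45 rad, either way, of the head's x: it varies, is not measured, must be felt for or seen. Cartridge origin is 67 mm above the head's with lugs on the lip, 59 mm dropped into the slots.
- head_spring (a point): Top of the unloaded spring plate in the collar, 59 mm above the head's origin, axes as the head; the cartridge's underside stands on it. It pushes up with 5 N there and 0.8 N more per mm pressed down. Below 53 mm the lugs are clear under the lip; at 45 mm the cap meets the lip (16 N), the end of the travel.
- head_seat (a point): Where the cartridge's origin lies when locked, 56 mm above the head's origin, axes as the head. Held below 53 mm it turns clockwise seen from above (it cannot go the other way) to a solid stop about 94 degrees from the slots, under pockets 3 mm deep; pockets are centred 90 degrees from the slots; let go, the spring lifts the lugs into them: locked.
- old_canister: bystander: squat plain round black canister, 86 mm in diameter, 72 mm tall, small round knob on top, no lugs and no wing
- fastener_jar: bystander: grey jar with black cap, 68 mm in diameter, 85 mm tall
- tape_roll: bystander: roll of grey tape lying flat, 96 mm across, 24 mm tall
- screwdriver: bystander: black-handled screwdriver lying flat
- wrench: bystander: steel wrench lying flat
- battery: bystander: black tool battery, 75 x 115 x 65 mm

How it is judged:
On the way, in this order (a step that is already met when the one before it is completed fails the run):
1. the cartridge's lugs are down in the collar's slots, its axis on the head's axis, upright (z of cartridge in the frame of filter_head between 0.04 and 0.063 m and horizontal distance between cartridge and filter_head below 0.004 m and angle between cartridge's own z axis and vertical below 0.1 rad and angle between the x axis of cartridge and the x axis of filter_head, either way round below 0.7 rad), for 0.05 s.
2. it is pressed down until the lugs are clear below the lip (z of cartridge in the frame of filter_head below 0.0535 m), for 0.05 s.
At the end, for the whole second after the job is handed in: The cartridge is locked: upright in the collar within 4 mm of its axis, turned a quarter turn from the slots (wing within 0.65 rad of the head's y axis), sprung up into the pockets with its origin 54.5 to 57.8 mm above the head's origin, at rest and let go (z of cartridge in the frame of filter_head between 0.0545 and 0.0578 m and horizontal distance between cartridge and filter_head below 0.004 m and angle between cartridge's own z axis and vertical below 0.08 rad and angle between the x axis of cartridge and the y axis of filter_head, either way round below 0.65 rad and linear speed of cartridge below 0.02 m/s and angular speed of cartridge below 0.2 rad/s); the robot touches nothing.
It fails at once if the cartridge bears on the filter head with more than 60 N (contact force between cartridge and filter_head above 60 N).
It fails at once if another thing on the cart is moved by more than 30 mm (distance of any of old_canister, fastener_jar, tape_roll, screwdriver, wrench, battery from where it was at the start of the episode above 0.03 m).
It also fails if it takes over 72 s, if anything falls off the work surface, if the arm or the gripper's body presses on something with over 40 N, if the wrist force passes 120 N, or if a joint passes its speed limit or range.

## Working session

There is one attempt and no reset: what is moved stays moved. The work goes in short steps, Python scripts to look and compute and a tool call to move; the robot and the scene stay as the last step left them, time stands still between calls to the robot, and variables do not carry over. Pictures are saved under pics/ and viewed, at most 10 in all, crops included, and the job is handed in when it is done.

Besides the shell and the picture viewer there is one more tool, called after "Request:" as a command line: name --argument value ..., lists and objects as JSON in quotes. servo_tool: Moves the arm, as the interface text tells. Its arguments: {"type":"object","properties":{"commands":{"type":"string"}},"required":["commands"]}

```bash
mkdir -p pics
python3 - <<'E'
from bench import *
import cv2
for n in("side","top"):
    cv2.imwrite(f"pics/{n}0.png",camera(n)); c=calibration(n); print(n,c)
s=get_obs(); print(s)
E
```

```text
side {'fx': 439.8989706621719, 'fy': 439.8989706621719, 'cx': 314.6889697440537, 'cy': 205.11589988890103, 'R': array([[-0.84653878, -0.53225521,  0.00874579],
       [-0.31461388,  0.48699765, -0.81477076],
       [ 0.42940681, -0.69248659, -0.57971727]]), 't': array([0.4559645 , 0.25412099, 0.69047962])}
top {'fx': 405.8529986281046, 'fy': 405.8529986281046, 'cx': 317.31463874421144, 'cy': 195.1204721720972, 'R': array([[ 0.10464483, -0.99449586, -0.00523851],
       [-0.9746835 , -0.10151071, -0.1992176 ],
       [ 0.19758931,  0.02595298, -0.97994128]]), 't': array([-0.07090994,  0.54966962,  1.02105569])}
{'time_s': 0.1, 'q': array([-1.47628384e+00,  1.81472502e-01,  1.60788266e+00,  4.50614560e-06,
        1.35382232e+00, -2.06293592e-01]), 'dq': array([ 0.00126271, -0.00197089, -0.00207077, -0.00181381, -0.00055153,
        0.00287792]), 'joint_efforts': array([ 2.30580645e-04, -4.45877588e+01, -3.52237844e+01, -3.18665607e-04,
        4.15748247e-03,  2.39872600e-05]), 'eef_pos': array([ 0.17033747, -0.5486355 ,  0.2050833 ]), 'eef_rot': array([-7.91052855e-04,  9.88710531e-01,  1.49836107e-01,  4.64617757e-05]), 'wrist_force': array([-0.18951162,  0.29734609,  0.56836949]), 'torque': array([0.04560256, 0.06241682, 0.0590786 ]), 'grasp_force': 0.0, 'opening': 1.003351460240108}
```

View pics/top0.png

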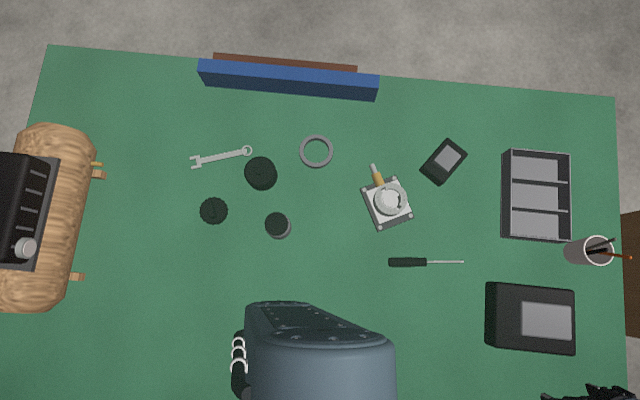

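View pics/side0.png

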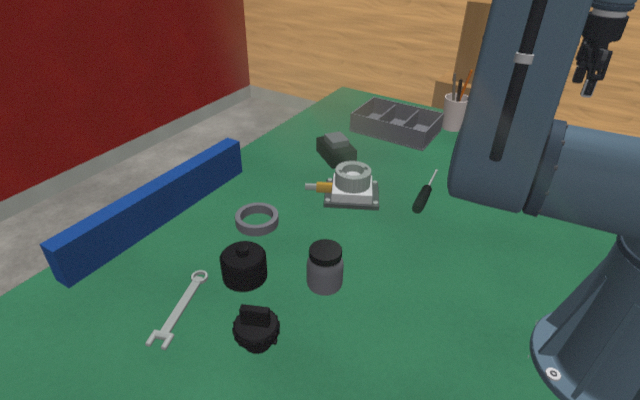

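The top view shows the cartridge at (213,211) and the filter head at about (390,200). In the side view they are at (256,328) and (352,180). I'll enlarge both in a single composite.

```bash
cat > h.py <<'E'
from bench import *
import cv2, numpy as np
from scipy.optimize import least_squares
def crop(im,cx,cy,w=80,h=60,s=5,g=1.0):
    x,y=int(cx-w/2),int(cy-h/2); c=im[y:y+h,x:x+w]
    c=cv2.resize(c,None,fx=s,fy=s,interpolation=cv2.INTER_CUBIC)
    c=(255*(c/255.)**g).astype('uint8')
    for k in range(0,w,10): cv2.putText(c,str(x+k),(k*s,8),0,.3,(0,0,255),1); cv2.line(c,(k*s,10),(k*s,14),(0,0,255),1)
    for k in range(0,h,10): cv2.putText(c,str(y+k),(0,k*s+4),0,.3,(0,0,255),1); 
    return c
def proj(n,X):
    c=calibration(n); p=c["R"]@np.asarray(X,float)+c["t"]; return np.array([c["fx"]*p[0]/p[2]+c["cx"],c["fy"]*p[1]/p[2]+c["cy"]])
def ray(n,u,v,z):
    c=calibration(n); d=c["R"].T@np.array([(u-c["cx"])/c["fx"],(v-c["cy"])/c["fy"],1]); o=-c["R"].T@c["t"]
    return o+d*(z-o[2])/d[2]
E
python3 - <<'E'
from h import *
t=cv2.imread("pics/top0.png");s=cv2.imread("pics/side0.png")
cv2.imwrite("pics/c0.png",np.vstack([np.hstack([crop(t,213,211,g=.5),crop(t,388,200)]),np.hstack([crop(s,256,328,g=.5),crop(s,352,180)])]))
E
```

```text
(no output)
```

View pics/c0.png

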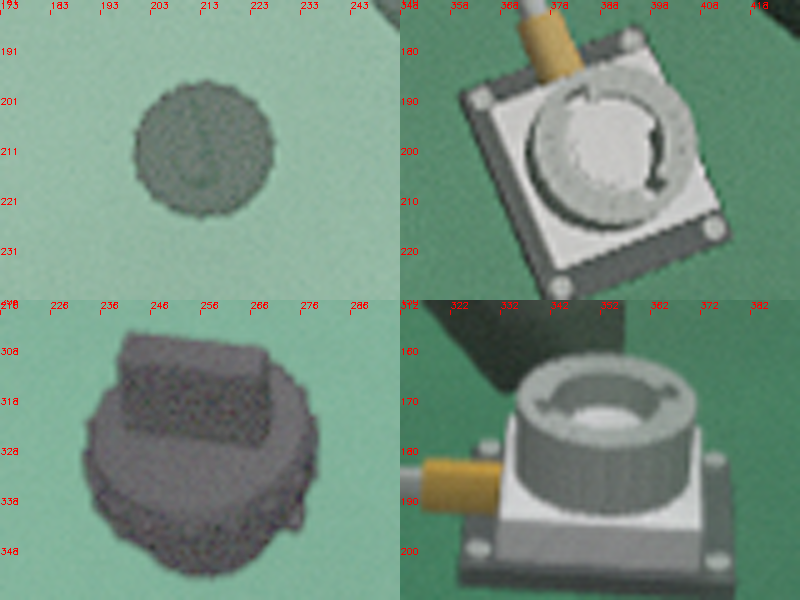

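```bash
cat > m.py <<'E'
from h import *
def tri(pt,ps,z=None):
    def f(X):
        r=list(proj("top",X)-pt)+list(proj("side",X)-ps)
        return r+([(X[2]-z)*1000*.5] if z is not None else [])
    r=least_squares(f,[.5,0,.05]); return r.x,r.fun
E
python3 - <<'E'
from m import *
np.set_printoptions(precision=4,suppress=True)
print("cart top",ray("top",213.6,210.8,.05))
# side cap ellipse top: left edge/right edge rows
W=lambda u,v,z:ray("side",u,v,z)
for a in [(241,304.6,.084),(269.6,308,.084),(240.,311.5,.084),(269.6,313,.084),(240.8,324,.05),(269,327.4,.05),(275.4,342,.011)]: print(a,W(*a))
print("side cap ctr",W(256,326,.05))
print("rim",tri((391,198.6),(353.2,170),.075), ray("top",391,198.6,.075),W(353.2,170,.075))
for c in [(360,189),(378.6,230),(414,218),(396,175)]: print("foot",ray("top",*c,.012))
for c in [(403.8,358),(459,502),(734,503),(735,586)]: pass
print("slots top",ray("top",385,188.4,.075),ray("top",399.4,207.6,.075))
print("slots side",W(341,171,.075),W(367,168,.075))
E
```

```text
cart top [0.4845 0.2555 0.05  ]
(241, 304.6, 0.084) [0.5087 0.2625 0.084 ]
(269.6, 308, 0.084) [0.4675 0.2442 0.084 ]
(240.0, 311.5, 0.084) [0.5011 0.2739 0.084 ]
(269.6, 313, 0.084) [0.4616 0.252  0.084 ]
(240.8, 324, 0.05) [0.5054 0.2715 0.05  ]
(269, 327.4, 0.05) [0.4642 0.253  0.05  ]
(275.4, 342, 0.011) [0.4586 0.2467 0.011 ]
side cap ctr [0.4829 0.2618 0.05  ]
rim (array([ 0.561 , -0.2045,  0.0746]), array([-0.1952, -0.1055,  0.1691, -0.2455, -0.1789])) [ 0.5607 -0.2049  0.075 ] [ 0.5605 -0.2027  0.075 ]
foot [ 0.5922 -0.1278  0.012 ]
foot [ 0.484  -0.1875  0.012 ]
foot [ 0.5268 -0.2809  0.012 ]
foot [ 0.6423 -0.2241  0.012 ]
slots top [ 0.5861 -0.1875  0.075 ] [ 0.5393 -0.2281  0.075 ]
slots side [ 0.5823 -0.1832  0.075 ] [ 0.5376 -0.2286  0.075 ]
```

Cartridge is at about (0.4847, 0.2575) with its wing at about 25°. The collar axis is at about (0.561, -0.205), head x at about 28° and the slot line at about 43°. Moving over the cartridge.

Request:
servo_tool --commands "0 0 0 36 -45 0 1; 0 0 0 36 -45 0 1; 0 0 0 36 -45 0 1; 0 0 0 36 -45 0 1; 0 0 0 36 -45 0 1"

```text
time_s: 0.72
eef_pos: [0.2759, -0.279, 0.2056]
eef_rot: [-0.0, 0.989, 0.15, 0.0]
wrist_force: [0.3, -0.2, 0.1]
opening: 0.995
grasp_force: 0.0
```

Request:
servo_tool --commands "0 0 0 36 -45 0 1; 0 0 0 36 -45 0 1; 0 0 0 36 -45 0 1; 0 0 0 36 -45 0 1; 0 0 0 36 -45 0 1"

```text
time_s: 1.35
eef_pos: [0.3812, -0.0109, 0.206]
eef_rot: [0.0, 0.989, 0.15, 0.0]
wrist_force: [1.0, -0.3, 0.7]
opening: 0.999
grasp_force: 0.0
```

Request:
servo_tool --commands "0 0 0 36 -45 0 1; 0 0 0 36 -45 0 1; 0 0 0 36 -45 0 1; 0 0 0 36 -45 0 1; 0 0 -0.14 36 -45 0 1"

```text
time_s: 1.98
eef_pos: [0.4863, 0.2575, 0.2055]
eef_rot: [0.0, 0.975, 0.22, -0.0]
wrist_force: [0.6, 0.1, -0.1]
opening: 1.001
grasp_force: 0.0
```

Request:
servo_tool --commands "0 0 0 0 0 35 1; 0 0 0 0 0 35 1; 0 0 0 0 0 20 1; 0 0 0 0 0 0 1"

```text
time_s: 2.48
eef_pos: [0.4843, 0.255, 0.1137]
eef_rot: [0.0, 0.976, 0.219, -0.002]
wrist_force: [0.4, 0.3, 0.0]
opening: 0.998
grasp_force: 0.0
```

Run:
```python
from h import *
s=camera("side");t=camera("top")
cv2.imwrite("pics/c1.png",np.hstack([crop(s,256,310,80,110,5,.5),crop(t,213,205,80,110,5,.5)]))
p=get_obs()["eef_pos"];print(p,proj("side",p),proj("side",[.4847,.2575,.084]))
```

```text
[0.48637204 0.25553295 0.11634073] [253.7285054  292.93978092] [255.29755921 308.99154942]
```

View pics/c1.png

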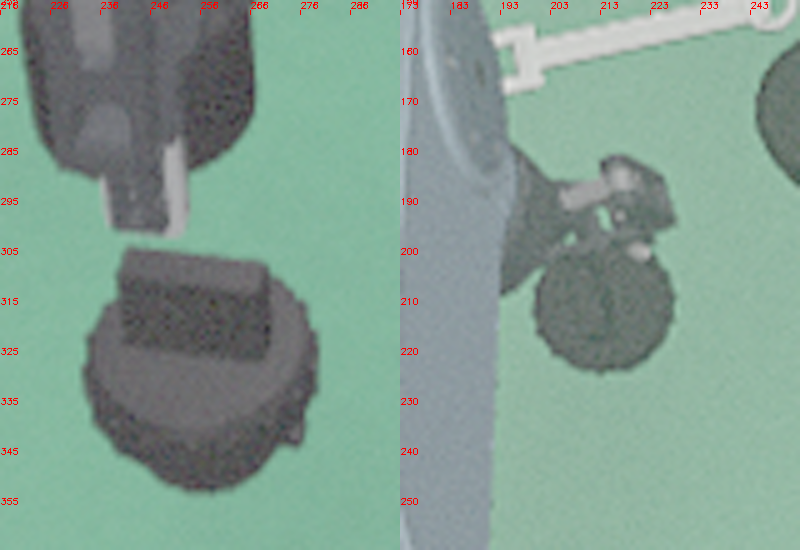

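The gripper stands over the wing, with the near finger tip at about (244,296) and the wing top at about (255,308). Descending to grip.

Request:
servo_tool --commands "0 0 0 0 0 20 1; 0 0 0 0 0 20 1; 0 0 0 0 0 20 1; 0 0 0 0 0 0 1; 0 0 0 0 0 0 0"

```text
time_s: 3.2
eef_pos: [0.4873, 0.2558, 0.0575]
eef_rot: [-0.0, 0.976, 0.219, 0.001]
wrist_force: [0.5, 0.4, 0.8]
opening: 0.815
grasp_force: 0.0
```

Request:
servo_tool --commands "0 0 0 0 0 0 0; 0 0 0 0 0 0 0; 0 0 0 0 0 0 0; 0 0 0 0 0 0 0; 0 0 0 0 0 0 0"

```text
time_s: 3.82
eef_pos: [0.4864, 0.2557, 0.0565]
eef_rot: [-0.0, 0.976, 0.219, 0.0]
wrist_force: [-1.3, 0.5, 5.8]
opening: 0.124
grasp_force: 58.8
```

Request:
servo_tool --commands "0 0 0 0 0 -20 0; 0 0 0 0 0 -30 0; 0 0 0 0 0 -35 0; 0 0 0 0 0 -35 0; 0 0 0 0 0 0 0"

```text
time_s: 4.45
eef_pos: [0.4879, 0.2559, 0.1782]
eef_rot: [-0.0, 0.976, 0.219, 0.003]
wrist_force: [0.4, 1.5, -3.5]
opening: 0.126
grasp_force: 58.6
```

Run:
```python
from h import *
o=[get_obs()]
s=camera("side");o.append(get_obs());t=camera("top");o.append(get_obs())
for k in range(4): camera("top");o.append(get_obs())
p=np.mean([k["eef_pos"] for k in o],0);f=np.mean([k["wrist_force"] for k in o],0)
print(p,p.std(),f,o[0]["torque"],o[0]["q"])
u,v=proj("side",p)
cv2.imwrite("pics/c2.png",np.hstack([crop(s,u,v,80,110,5,.5),crop(t,213,200,80,110,5,.5)]))
print(u,v)
```

```text
[0.48557953 0.25528025 0.17480169] 0.13169722179062596 [-0.1518332   0.10811215 -2.99230989] [ 0.03008028 -0.01016578 -0.02142306] [ 2.67708860e-01  1.50067380e-01  1.70033092e+00 -1.09702655e-04
  1.28598314e+00  1.39771597e+00]
251.31760734999926 264.0984804105184
```

View pics/c2.png

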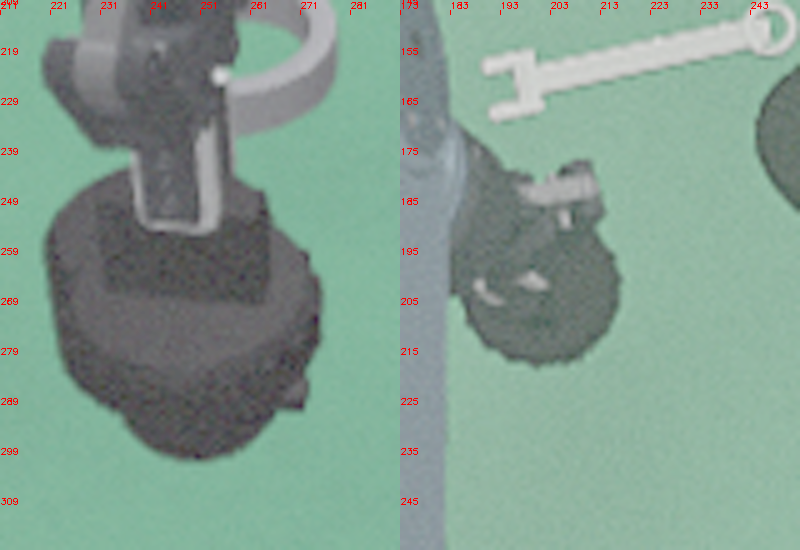

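```bash
cat >> m.py <<'E'
A=np.linspace(0,2*np.pi,90)
def ext(n,x,y,r,zs):
    P=np.array([proj(n,[x+r*np.cos(a),y+r*np.sin(a),z]) for z in zs for a in A]); return P[:,0].min(),P[:,0].max(),P[:,1].min(),P[:,1].max()
def fitc(r,zs,obs,x0):
    # obs: list of (cam, index, value)
    def f(X):
        e={n:ext(n,X[0],X[1],r,zs) for n in ("top","side")}
        return [e[n][i]-v for n,i,v in obs]
    q=least_squares(f,x0,diff_step=1e-4); return q.x,q.fun
E
python3 - <<'E'
from m import *
np.set_printoptions(precision=4,suppress=True)
zb=.1748-.0565
print("cart held",fitc(.036,[zb+.03,zb+.05],[("side",0,220.),("side",1,275.2),("top",1,217),("top",3,218)],[.485,.256]))
print("cart table",fitc(.036,[.03,.05],[("side",0,232.6),("side",1,279.6),("top",0,199.8),("top",1,228),("top",2,197),("top",3,224.6)],[.485,.256]))
print("head",fitc(.042,[.075],[("side",0,335),("side",1,371.4),("top",0,374.6),("top",1,407.4),("top",2,183),("top",3,214.5)],[.561,-.205]))
E
```

```text
Traceback (most recent call last):
  File "m.py", line 15, in fitc
    q=least_squares(f,x0,diff_step=1e-4); return q.x,q.fun
  File "m.py", line 13, in f
    e={n:ext(n,X[0],X[1],r,zs) for n in ("top","side")}
         ~~~^^^^^^^^^^^^^^^^^^
  File "m.py", line 9, in ext
    P=np.array([proj(n,[x+r*np.cos(a),y+r*np.sin(a),z]) for z in zs for a in A]); return P[:,0].min(),P[:,0].max(),P[:,1].min(),P[:,1].max()
                ~~~~^^^^^^^^^^^^^^^^^^^^^^^^^^^^^^^^^^^
  File "h.py", line 12, in proj
    c=calibration(n); p=c["R"]@np.asarray(X,float)+c["t"]; return np.array([c["fx"]*p[0]/p[2]+c["cx"],c["fy"]*p[1]/p[2]+c["cy"]])
ValueError: time passes only in moves, steps and waits
```

```bash
sed -i 's/^from bench import \*/from bench import *\nimport bench, functools\ncalibration=functools.lru_cache(None)(bench.calibration)/' h.py
python3 - <<'E'
from m import *
np.set_printoptions(precision=4,suppress=True)
zb=.1748-.0565
print("cart held",fitc(.036,[zb+.03,zb+.05],[("side",0,220.),("side",1,275.2),("top",1,217),("top",3,218)],[.485,.256]))
print("cart table",fitc(.036,[.03,.05],[("side",0,232.6),("side",1,279.6),("top",0,199.8),("top",1,228),("top",2,197),("top",3,224.6)],[.485,.256]))
print("head",fitc(.042,[.075],[("side",0,335),("side",1,371.4),("top",0,374.6),("top",1,407.4),("top",2,183),("top",3,214.5)],[.561,-.205]))
E
```

```text
cart held (array([0.4883, 0.2607]), array([ 1.8606, -1.3275, -0.7803, -0.758 ]))
cart table (array([0.4862, 0.2574]), array([ 0.2934, -0.1283, -0.4105,  0.2333, -0.2296, -0.0196]))
head (array([ 0.5612, -0.2047]), array([ 0.4127, -0.014 ,  0.1035, -0.2836, -0.3367, -0.0679]))
```

The cap looks larger than the model predicts, and maybe tilted. I'll take a closer look.

Run:
```python
from h import *
s=np.mean([camera("side").astype(float) for k in range(8)],0).astype('uint8')
cv2.imwrite("pics/c3.png",crop(s,248,258,78,90,6.5 and 6,.4))
```

```text
(no output)
```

View pics/c3.png

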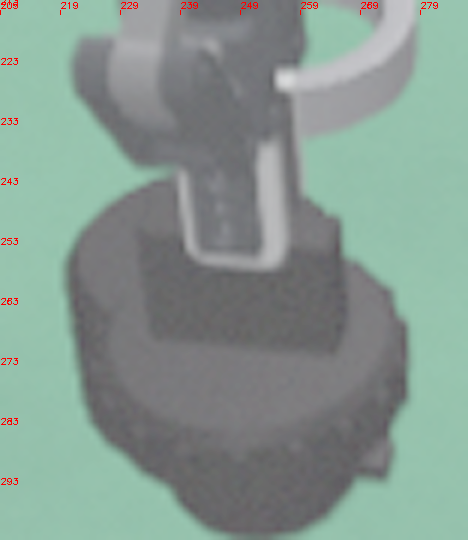

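The canister behind hides the cap's left edge. The true left edge is at u≈226.8 and the right at ≈276.8, and the cartridge hangs upright.

Run:
```python
from m import *
np.set_printoptions(precision=4,suppress=True)
p=np.mean([get_obs()["eef_pos"] for k in range(1)],0)
zb=.1748-.0565
print(p,"cart held",fitc(.036,[zb+.03,zb+.05],[("side",1,276.8),("top",1,217),("top",3,218)],[.485,.256]))
def wing(X):
    x,y,th=X; c,s=np.cos(th),np.sin(th); R=[]
    for (a,b,z,ob) in [(23,7,.05,(234,270)),(-23,7,.05,(265.2,272.4))]:
        a/=1e3;b/=1e3
        R+=list(proj("side",[x+a*c-b*s,y+a*s+b*c,zb+z])-ob)
    return R
r=least_squares(wing,[.485,.256,.44]);print("wing",r.x,r.cost)
```

```text
[0.4861 0.2555 0.1758] cart held (array([0.4857, 0.2578]), array([-0.2896,  0.2443,  0.4311]))
wing [0.4864 0.2565 0.4525] 0.23341931675086316
```

Request:
servo_tool --commands "0 0 0 -13 45 0 0; 0 0 0 -13 45 0 0; 0 0 0 -13 45 0 0; 0 0 0 -13 45 0 0; 0 0 0 -13 45 0 0"

```text
time_s: 5.78
eef_pos: [0.5236, 0.0228, 0.1761]
eef_rot: [0.0, 0.976, 0.219, 0.0]
wrist_force: [-0.2, 0.6, -2.8]
opening: 0.124
grasp_force: 58.7
```

Request:
servo_tool --commands "0 0 0 -13 45 0 0; 0 0 0 -13 45 0 0; 0 0 0 -13 45 0 0; 0 0 0 -13 45 0 0; 0 0 0 -13 45 0 0"

```text
time_s: 6.4
eef_pos: [0.5607, -0.2086, 0.176]
eef_rot: [0.0, 0.976, 0.219, 0.0]
wrist_force: [-0.0, -0.0, -2.1]
opening: 0.125
grasp_force: 58.7
```

Request:
servo_tool --commands "0 0 -0.16 0 0 0 0; 0 0 -0.15 0 0 0 0; 0 0 0 0 0 15 0; 0 0 0 0 0 15 0; 0 0 0 0 0 0 0"

```text
time_s: 7.02
eef_pos: [0.5591, -0.2059, 0.1432]
eef_rot: [-0.002, 0.931, 0.366, -0.001]
wrist_force: [0.3, -0.0, -3.0]
opening: 0.129
grasp_force: 58.8
```

Run:
```python
from h import *
o=[];S=[];T=[]
for k in range(8): S.append(camera("side").astype(float));o.append(get_obs());T.append(camera("top").astype(float));o.append(get_obs())
s=np.mean(S,0).astype('uint8');t=np.mean(T,0).astype('uint8')
print(np.mean([k["eef_pos"] for k in o],0),np.mean([k["wrist_force"] for k in o],0),np.mean([k["eef_rot"] for k in o],0))
cv2.imwrite("pics/c4.png",np.hstack([crop(s,352,162,66,95,6,.6),crop(t,391,195,66,95,6,.6)]))
```

```text
[ 0.56067716 -0.20696296  0.14603717] [ 0.23680367 -0.058076   -2.59375403] [1.01709868e-04 9.30403246e-01 3.66537243e-01 7.94140922e-05]
```

View pics/c4.png

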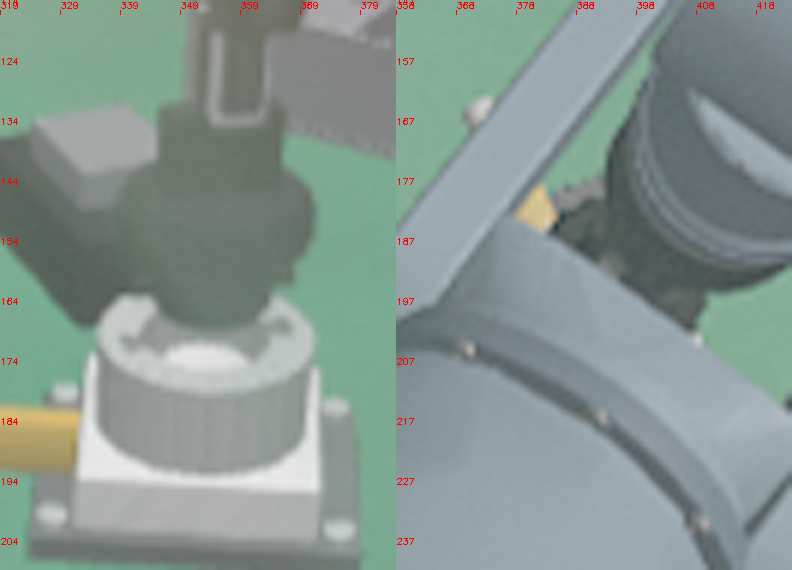

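Run:
```python
from m import *
np.set_printoptions(precision=4,suppress=True)
h=np.array([.5612,-.2047,.075])
for e in [(340.7,171.2),(365.7,168.2),(338.7,171.3),(367.8,168)]:
    d=ray("side",*e,.075)-h; print(d,np.hypot(*d[:2]),np.degrees(np.arctan2(d[1],d[0])))
for a in (38,43,48):
    v=np.array([np.cos(np.radians(a)),np.sin(np.radians(a)),0])*.0315; print(a,proj("side",h+v),proj("side",h-v))
print(ext("side",.5612,-.2047,.021,[.09]),"obs bottom 168.7"); print(ext("side",.5612,-.2047,.042,[.075]),"obs 335.2 371.3")
print(ext("side",.5612,-.2047,.036,[.12,.14]),"obs 337.5 371.5")
d=ray("side",366.5,159.8,.101)-h;print("lug",np.hypot(*d[:2]),np.degrees(np.arctan2(d[1],d[0])))
```

```text
[ 0.0212  0.0226 -0.    ] 0.031013344187548836 46.86683700152347
[-0.0215 -0.0214 -0.    ] 0.030299436585288386 -135.16021499413048
[ 0.0249  0.0256 -0.    ] 0.035674512450351276 45.7642836259464
[-0.0252 -0.0249 -0.    ] 0.03543884973485681 -135.3796270805727
38 [340.0302 170.162 ] [366.5949 168.9564]
43 [340.256  170.7644] [366.3144 168.3624]
48 [340.5832 171.3601] [365.9371 167.7799]
(np.float64(344.6766599236632), np.float64(362.81126915576226), np.float64(159.50793314004324), np.float64(168.6214777326557)) obs bottom 168.7
(np.float64(335.4052293204272), np.float64(371.3767563713028), np.float64(160.6331830885411), np.float64(179.09169067921783)) obs 335.2 371.3
(np.float64(338.7401820507057), np.float64(371.1079420297378), np.float64(137.46793269260002), np.float64(160.40148090603918)) obs 337.5 371.5
lug 0.02887221557283052 -146.53954291066907
```

The cartridge is centred over the collar. The slot line reads about 45.5° and the wing about 43°. Trim the angle and descend gently.

Request:
servo_tool --commands "0 0 -0.04 0 0 0 0; 0 0 0 0 0 5 0; 0 0 0 0 0 5 0; 0 0 0 0 0 3 0; 0 0 0 0 0 0 0"

```text
time_s: 8.45
eef_pos: [0.5603, -0.2068, 0.1324]
eef_rot: [-0.0, 0.923, 0.385, -0.0]
wrist_force: [0.2, -0.7, -3.6]
opening: 0.123
grasp_force: 58.8
```

Request:
servo_tool --commands "0 0 0 0 0 2 0; 0 0 0 0 0 2 0; 0 0 0 0 0 2 0; 0 0 0 0 0 0 0"

```text
time_s: 8.95
eef_pos: [0.5605, -0.2069, 0.1267]
eef_rot: [-0.0, 0.923, 0.385, -0.0]
wrist_force: [0.6, -0.2, -2.0]
opening: 0.118
grasp_force: 58.8
```

Request:
servo_tool --commands "0 0 0 0 0 2 0; 0 0 0 0 0 1 0; 0 0 0 0 0 1 0; 0 0 0 0 0 0 0"

```text
time_s: 9.45
eef_pos: [0.5608, -0.2071, 0.1232]
eef_rot: [0.0, 0.923, 0.385, 0.0]
wrist_force: [1.1, -0.5, -1.1]
opening: 0.12
grasp_force: 59.1
```

Request:
servo_tool --commands "0 0 0 0 0 1 0; 0 0 0 0 0 1 0; 0 0 0 0 0 0 0"

```text
time_s: 9.82
eef_pos: [0.5615, -0.2076, 0.1223]
eef_rot: [0.001, 0.923, 0.385, 0.001]
wrist_force: [-1.2, 0.3, 5.8]
opening: 0.119
grasp_force: 60.3
```

Lip contact at about 8 N. I'll feel for the slots by turning.

Request:
servo_tool --commands "0 0 -0.03 0 0 0 0; 0 0 -0.02 0 0 0 0; 0 0 0 0 0 0 0"

```text
time_s: 10.2
eef_pos: [0.5611, -0.2079, 0.1219]
eef_rot: [0.001, 0.913, 0.408, 0.0]
wrist_force: [-1.9, -1.8, 5.8]
opening: 0.123
grasp_force: 60.4
```

Request:
servo_tool --commands "0 0 0.05 0 0 0 0; 0 0 0.03 0 0 0 0; 0 0 0.02 0 0 0 0; 0 0 0 0 0 0 0"

```text
time_s: 10.7
eef_pos: [0.5606, -0.2069, 0.1207]
eef_rot: [-0.0, 0.932, 0.362, -0.0]
wrist_force: [0.7, -0.5, 1.0]
opening: 0.121
grasp_force: 59.3
```

Force dropped at about 42.5°, so press on.

Request:
servo_tool --commands "0 0 0 0 0 1 0; 0 0 0 0 0 1 0; 0 0 0 0 0 0 0"

```text
time_s: 11.08
eef_pos: [0.5606, -0.2069, 0.1188]
eef_rot: [-0.0, 0.932, 0.362, 0.0]
wrist_force: [0.4, -0.7, 0.7]
opening: 0.122
grasp_force: 59.6
```

The lugs are entering the slots.

Request:
servo_tool --commands "0 0 0 0 0 1 0; 0 0 0 0 0 1 0; 0 0 0 0 0 1 0; 0 0 0 0 0 0 0"

```text
time_s: 11.58
eef_pos: [0.5605, -0.2069, 0.1158]
eef_rot: [-0.0, 0.932, 0.362, -0.0]
wrist_force: [0.6, -1.0, 2.2]
opening: 0.129
grasp_force: 59.7
```

Request:
servo_tool --commands "0 0 0 0 0 1 0; 0 0 0 0 0 1 0; 0 0 0 0 0 1 0; 0 0 0 0 0 0 0"

```text
time_s: 12.08
eef_pos: [0.5611, -0.2075, 0.1139]
eef_rot: [0.001, 0.932, 0.362, 0.0]
wrist_force: [0.4, -1.4, 5.7]
opening: 0.125
grasp_force: 60.6
```

Request:
servo_tool --commands "0 0 0 0 0 2 0; 0 0 0 0 0 2 0; 0 0 0 0 0 2 0; 0 0 0 0 0 2 0; 0 0 0 0 0 0 0"

```text
time_s: 12.7
eef_pos: [0.5613, -0.2076, 0.1062]
eef_rot: [0.001, 0.932, 0.362, 0.001]
wrist_force: [-0.4, -0.1, 9.7]
opening: 0.123
grasp_force: 60.9
```

Lugs are clear, and the spring force matches a height of about 50 mm. Start twisting clockwise.

Request:
servo_tool --commands "0 0 0 0 0 1 0; 0 0 0.1 0 0 0 0; 0 0 0.1 0 0 0 0; 0 0 0.1 0 0 0 0; 0 0 0 0 0 0 0"

```text
time_s: 13.32
eef_pos: [0.5614, -0.2073, 0.1055]
eef_rot: [0.001, 0.976, 0.218, 0.001]
wrist_force: [-0.5, -0.5, 9.6]
opening: 0.123
grasp_force: 61.0
```

Request:
servo_tool --commands "0 0 0.12 0 0 0 0; 0 0 0.12 0 0 0 0; 0 0 0.12 0 0 0 0; 0 0 0 0 0 0 0"

```text
time_s: 13.82
eef_pos: [0.5614, -0.2073, 0.1055]
eef_rot: [0.0, 0.999, 0.039, 0.001]
wrist_force: [-0.3, 0.2, 10.6]
opening: 0.127
grasp_force: 61.1
```

Request:
servo_tool --commands "0 0 0.13 0 0 0 0; 0 0 0.13 0 0 0 0; 0 0 0.13 0 0 0 0; 0 0 0.13 0 0 0 0; 0 0 0 0 0 0 0"

```text
time_s: 14.45
eef_pos: [0.5616, -0.2067, 0.1054]
eef_rot: [-0.0, 0.976, -0.219, 0.001]
wrist_force: [-0.4, 2.8, 10.3]
opening: 0.124
grasp_force: 61.1
```

Request:
servo_tool --commands "0 0 0.13 0 0 0 0; 0 0 0.12 0 0 0 0; 0 0 0.1 0 0 0 0; 0 0 0.05 0 0 0 0; 0 0 0 0 0 0 0"

```text
time_s: 15.08
eef_pos: [0.5618, -0.2063, 0.1055]
eef_rot: [-0.001, 0.913, -0.408, 0.001]
wrist_force: [0.4, 3.7, 10.3]
opening: 0.124
grasp_force: 61.1
```

Run:
```python
from h import *
s=get_obs();print(s["torque"],s["wrist_force"],s["q"][5],s["eef_pos"],np.degrees(2*np.arctan2(s["eef_rot"][2],s["eef_rot"][1])))
```

```text
[ 0.56467698 -0.15414063  0.19078718] [ 0.4437454   3.70412281 10.29853843] 1.858536267030024 [ 0.56178391 -0.20633816  0.10546782] -48.10772259859025
```

Request:
servo_tool --commands "0 0 0.03 0 0 0 0; 0 0 0 0 0 0 0"

```text
time_s: 15.32
eef_pos: [0.5618, -0.2063, 0.1054]
eef_rot: [-0.001, 0.907, -0.421, 0.001]
wrist_force: [1.0, 3.3, 9.4]
opening: 0.124
grasp_force: 61.9
```

Run:
```python
from h import *
s=get_obs();print(s["torque"],s["wrist_force"],np.degrees(2*np.arctan2(s["eef_rot"][2],s["eef_rot"][1])))
```

```text
[ 0.5928956  -0.17830761  0.33287985] [1.02393798 3.33331714 9.40670937] -49.791482693901116
```

Torque is starting to rise, so the stop is near. Ease up into the pockets while still gripped.

Request:
servo_tool --commands "0 0 0 0 0 -2 0; 0 0 0 0 0 -2 0; 0 0 0 0 0 -2 0; 0 0 0 0 0 -1.5 0; 0 0 0 0 0 0 0"

```text
time_s: 15.95
eef_pos: [0.5605, -0.2068, 0.1113]
eef_rot: [-0.0, 0.907, -0.421, -0.0]
wrist_force: [1.9, 1.9, 0.4]
opening: 0.12
grasp_force: 60.0
```

Height and force fit the pockets. Release and withdraw.

Request:
servo_tool --commands "0 0 0 0 0 0 0.3; 0 0 0 0 0 0 0.6; 0 0 0 0 0 0 1; 0 0 0 0 0 0 1; 0 0 0 0 0 0 1"

```text
time_s: 16.58
eef_pos: [0.5605, -0.207, 0.1114]
eef_rot: [0.0, 0.907, -0.421, -0.0]
wrist_force: [0.2, 0.0, 0.0]
opening: 0.999
grasp_force: 0.0
```

Request:
servo_tool --commands "0 0 0 0 0 -15 1; 0 0 0 0 0 -30 1; 0 0 0 0 0 -40 1; 0 0 0 0 0 -50 1; 0 0 0 0 0 0 1"

```text
time_s: 17.2
eef_pos: [0.5633, -0.2085, 0.2532]
eef_rot: [0.001, 0.907, -0.421, 0.005]
wrist_force: [0.1, -0.4, 0.5]
opening: 1.003
grasp_force: 0.0
```

Run:
```python
from m import *
s=np.mean([camera("side").astype(float) for k in range(8)],0).astype('uint8')
cv2.imwrite("pics/c5.png",crop(s,352,160,90,90,6,.55)); print(get_obs()["wrist_force"],get_obs()["opening"])
h=np.array([.5612,-.2047,0]);a=np.radians(-49)
for z in (.084,.05):
  for k in (-1,1): print(z,proj("side",h+[k*.023*np.cos(a),k*.023*np.sin(a),.056+z]))
```

```text
[ 0.50678847  0.09079599 -0.03330657] 1.0040597997231757
0.084 [357.4332183  149.54042177]
0.084 [352.79089225 140.08250011]
0.05 [356.45330575 162.91206838]
0.05 [351.93498529 153.15487569]
```

View pics/c5.png

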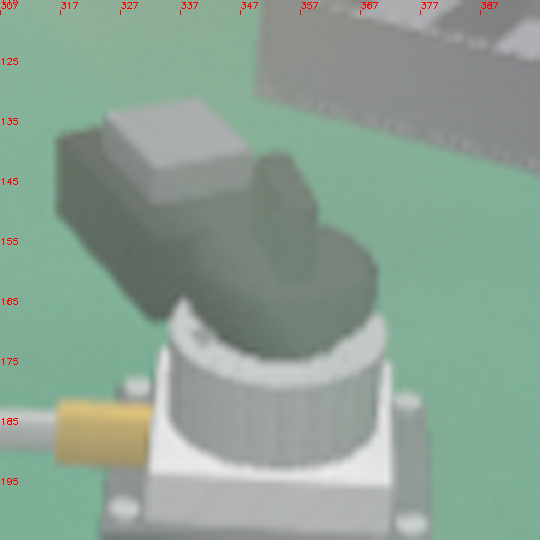

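The cartridge sits upright and low in the collar. The wing's top corners, at about (354,140) and (358,149), match the locked-pose prediction, so I'm handing in.

```bash
python3 -c "
from bench import *
print(hand_in())"
```

```text
the job is handed in; nothing more can be done
None
```

The cartridge is fitted in the filter head, turned a quarter turn clockwise and let go, and the job is handed in at about 17 s; height, force and the last picture all fit the locked position, but `hand_in()` returned no verdict.

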